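# Hold back the belt tensioner of a laboratory turntable

### The job

The drive belt of this turntable has been taken out and a colleague is waiting to fit the new one. Lift the handled steel canister off the turntable, set it down gently, upright, on the bench right beside the unit and let go of it; then push the sprung tensioner arm back past the click of its worn pawl, as far as its back stop, and finish while still holding it there, because it springs forward as soon as it is let go. Leave the mouse, the screwdriver and the jar where they are.

Things in the scene. Friction and masses are not known exactly. Their poses are not given: they have to be found in the camera images.
- turntable_unit: belt-drive unit fixed on the bench: plate 200 (x) by 370 (y) mm, 22 mm high, centred 25 mm along +x from this origin; origin on the bench, z up. On the plate: turntable (platform 116 mm across, free to turn, axis at x 0, y +115 mm), motor (56 mm square, 98 mm high with its shaft, at x 0, y -125 mm), and between them on the +x side the tensioner. The belt is out
- turntable_top (a point): centre of the turntable's rubber top, 106 mm above the bench; fixed to the unit
- canister_centre (a point): centre of the closed stainless canister that stands on the turntable: cylinder 90 mm across and 90 mm high (95 mm across over the handle's feet), about 0.45 kg; this point is 45 mm above its underside; its z axis is the canister's axis
- canister_handle (a point): middle of the canister's rigid bow handle, 140 mm above its underside, in line with the canister's axis: a straight level black sleeve 14 mm thick and 52 mm long, lying along this point's x axis (the canister's x axis); free space below it 40 mm to the lid
- tensioner_grip (a point): point on the upright round black grip (16 mm across, 60 mm tall, its top 132 mm and its foot 72 mm above the bench) at the free end of the tensioner arm; the point is on the grip's axis, 112 mm above the bench, 20 mm below its top; x axis points along the arm away from the pivot
- tensioner_pivot (a point): point on the upright pivot axis of the tensioner arm, 112 mm above the bench (level with the grip point); the grip moves on a level circle of radius 110 mm about it
- tensioner (a joint): arm angle, rad: 0 at rest (its spring holds it on the front stop), growing clockwise seen from above, the grip going to the unit's +x side, to 0.75 at the back stop. The spring needs about 7 N at the grip at 0, 12 N at 0.75; the pawl adds some 4 N from 0.40, clicks over its tooth at 0.50 and is behind it by 0.60; worn, it does not hold the arm
- mouse_centre (a point): centre of a computer mouse lying on the bench, 108 by 60 by 33 mm, long along its x axis
- screwdriver: screwdriver lying on the bench, 190 mm long along its x axis, about 30 mm thick; origin at its middle on the bench
- jar_centre (a point): centre of a small closed glass jar standing on the bench, 60 mm across and 75 mm high
Not all that is in view belongs to the job. Of the things like the part that bears canister_centre, leave any that is blue, green or red; of the rest the smaller one is meant.

How it is judged:
On the way, in this order (a step that is already met when the one before it is completed fails the run):
1. the canister is lifted clear of the turntable in the gripper (z of canister_centre in the frame of turntable_top above 0.06 m and contact force between the fingers and canister above 0.5 N), for 0.2 s.
2. the canister stands upright on the bench beside the unit, let go and at rest (height (world z) of canister_centre below 0.05 m and angle between canister_centre's own z axis and vertical below 0.1 rad and linear speed of canister below 0.03 m/s and contact force between the fingers and canister below 0.1 N and contact force between canister and turntable_unit below 0.1 N and horizontal distance between canister_centre and turntable_unit below 0.45 m), for 0.3 s.
3. the tensioner arm is pushed past the click, close to its back stop, and held there by the fingers (value of joint tensioner above 0.66 rad and contact force between the fingers and tensioner above 3 N), for 0.5 s.
At the end, for the whole second after the job is handed in: For the last second the fingers hold the tensioner arm still, past its click (joint above 0.66 of 0.75 rad) with over 3 N; the canister stands upright (within 0.1 rad), at rest, on the bench, touching neither unit nor robot, within 0.45 m of the unit's origin (all of step 3 and velocity of joint tensioner between -0.1 and 0.1 rad/s and contact force between canister and turntable_unit below 0.1 N and contact force between the arm and canister below 0.1 N and height (world z) of canister_centre below 0.05 m and angle between canister_centre's own z axis and vertical below 0.1 rad and linear speed of canister below 0.03 m/s and horizontal distance between canister_centre and turntable_unit below 0.45 m); the arm keeps its last pose, push and grip.
It fails at once if the canister is dropped or knocked (moving faster than 0.45 m/s without being held) (contact force between the fingers and canister below 0.05 N and linear speed of canister above 0.45 m/s).
It fails at once if the canister is tipped by more than 40 degrees (angle between canister_centre's own z axis and vertical above 0.7 rad).
It fails at once if the mouse is moved by more than 20 mm (distance of mouse_centre from where it was at the start of the episode above 0.02 m).
It fails at once if the screwdriver is moved by more than 20 mm (distance of screwdriver from where it was at the start of the episode above 0.02 m).
It fails at once if the jar is moved by more than 20 mm (distance of jar_centre from where it was at the start of the episode above 0.02 m).
It also fails if it takes over 48 s, if anything falls off the work surface, if the arm or the gripper's body presses on something with over 40 N, if the wrist force passes 120 N, or if a joint passes its speed limit or range.

### The arm

A 7-joint arm with a two-finger parallel gripper is mounted at the origin on the work surface. World frame = base frame: x ahead of the robot, y to its left, z up, the work surface at z = 0. Lengths are in m, angles in rad, forces in N, time in s.
With the tool pointing down it reaches from about 0.4 to 0.85 m from the base axis. Payload 6.9 kg.
Tool frame: the origin (TCP) lies at the very end of the fingers, on their centre line; the grasp point (between the pads) lies 19 mm behind it; z points along the fingers, y is the direction in which the jaws open and shut (so a half turn about z gives the same grasp; the last joint's range is limited). The gripper opens to 85 mm and grips with 20 to 120 N. Pads are 22 mm wide; open, the fingers measure 114 mm over their backs; the gripper's body (76 mm by 85 mm) begins 54 mm behind the grasp point. The pads swing forward as they close: fully open they stand 13 mm farther back than shut.
Start: joints at [1.234, 0.507, -0.238, 1.5, 0.126, 1.149, -0.155], TCP at [0.267, -0.565, 0.231] pointing down, gripper open.
Joint ranges: [-3.08, 3.08], [-0.24, 2.05], [-1.43, 1.35], [0, 2.5], [-1.52, 4.66], [0.17, 1.96], [-2.89, 2.89]. Speed limits (rad/s): [2.39, 2.39, 3.14, 3.14, 3.14, 3.14, 3.14].

### API

Orientations are given as a unit quaternion [x, y, z, w].
In Python, from station import ctrl gives the robot as it stands.
- The arm moves only by the tool send_rows, never from a script. Its arguments are lists of equal length, an entry for each row: "turn": the turn, a rotation vector about the tool's x, y, z each as a share of 6 degrees, from -1 to 1, a list of three; "offset": the shift along the tool's x, y, z each as a share of 2 cm, from -1 to 1, a list of three; "hand": the opening, from 0 (shut) to 1 (fully open). In form: {"turn": [[rx, ry, rz], ...], "offset": [[tx, ty, tz], ...], "hand": [hand, ...]}. A call has 1 to 12 rows; each row shifts and turns the commanded pose from where the row before left it, along the tool's axes as they then stand; what a row does not reach is not made up. A row lasts 1/10 s, in which the tool goes at most 50 mm and 8.59 degrees, less where a joint would pass 70% of its speed; a pose out of reach is approached as far as the arm can. A call with a number of a shift or a turn outside -1 to 1 is refused whole. A call with a gripper value outside its range is refused whole. The fingers move at their own pace and stop on an object; "newtons" is the grip in N (left out, the last holds). Time passes only in rows, so rows that do not move let the fingers close. It gives the time, the measured TCP pose, the force and the opening at its end, in the units of the state.
- ctrl.get_obs(): the state, without advancing time (a new reading comes with each control period).
- ctrl.get_image(name): name is "scene" or "side" or "wrist"; returns a dict with "pixels" (480x640x3 uint8, red, green, blue), "depth" (480x640 float32, m along the optical axis (not along the pixel's ray), 0 where there is no reading), "fx", "fy", "cx", "cy" (pixels), "R" (3x3) and "t" (3): a world point X has camera coordinates R X + t; the wrist camera has in their place "tool_from_camera" (4x4, takes a point from camera to tool coordinates, whose origin is the TCP and whose axes are the flange's). Camera axes: x right, y down, z forward; pixel columns grow to the right and rows downward; lengths in m; the calibration is good to about 2 mm. A picture is of the moment at which its call begins: read the wrist's pose just before it.
- ctrl.finish_job(): hands the job in, once; it reports no verdict.
The state is a dict: "time_s": time; "joint_positions": joint angles; "joint_vel": joint speeds; "effort": joint torques, N m; "tcp_pos": TCP position; "tcp_rot": TCP orientation; "ft_force": force on the tool from outside, world axes, zero at the start; "ft_torque": the same for the moment, N m; "grip_width": opening from 0.0 (shut) to 1.0 (fully open).
Only numpy, scipy, OpenCV 4.12 (cv2) and the standard library are available. Lean on these libraries where they do the work, as an engineer would, in place of code of your own. Each camera call takes 0.05 s, during which the arm holds its last target.

## Working session

There is one attempt and no reset: what is moved stays moved. The work goes in short steps, Python scripts to look and compute and a tool call to move; the robot and the scene stay as the last step left them, time stands still between calls to the robot, and variables do not carry over. Pictures are saved under pics/ and viewed, and the job is handed in when it is done.

Besides the shell and the picture viewer there is one more tool, called after "Call:" as a command line: name --argument value ..., lists and objects as JSON in quotes. send_rows: Moves the arm, as the interface text tells. Shift numbers are shares of 2 cm and turn numbers shares of 6 degrees, none past 1 either way. Its arguments: {"type":"object","properties":{"turn":{"type":"array"},"offset":{"type":"array"},"hand":{"type":"array"},"newtons":{"type":"number"}},"required":["turn","offset","hand"]}

```bash
ls; mkdir -p pics; cat > look.py <<'E'
import cv2,sys,numpy as np,pickle
from station import ctrl
def snap(name,tag):
    o=ctrl.get_obs()
    im=ctrl.get_image(name)
    cv2.imwrite(f'pics/{tag}.png',cv2.cvtColor(im['pixels'],cv2.COLOR_RGB2BGR))
    im['obs']=o
    pickle.dump(im,open(f'pics/{tag}.pkl','wb'))
    return im
E
python3 - <<'E'
from look import *
print(ctrl.get_obs())
for n in ('scene','side','wrist'):
    im=snap(n,n+'0'); print(n,{k:(v if k not in('pixels','depth','obs') else None) for k,v in im.items()})
E
```

```text
pics
{'time_s': 0.0, 'joint_positions': array([ 1.23447788,  0.50834037, -0.23748819,  1.50113729,  0.12571981,
        1.14888532, -0.15480386]), 'joint_vel': array([ 0.00125661,  0.0009772 , -0.0020604 ,  0.00034041, -0.00197299,
        0.00036877,  0.00104939]), 'effort': array([ 5.40077849e-06, -6.20597863e+01, -2.18697555e+00, -2.49654597e+01,
        1.24609013e-02,  1.17755978e-02, -1.63296943e-05]), 'tcp_pos': array([ 0.26693246, -0.56457795,  0.23042529]), 'tcp_rot': array([ 9.75699325e-01,  2.19111922e-01, -2.27759124e-04, -8.60878607e-04]), 'ft_force': array([0.04944291, 0.5969073 , 0.06953082]), 'ft_torque': array([ 0.04448024,  0.00395   , -0.03233108]), 'grip_width': 0.9984919879662099}
scene {'pixels': None, 'depth': None, 'fx': 574.2148360001333, 'fy': 574.2148360001333, 'cx': 329.904996512818, 'cy': 239.46570712339653, 'R': array([[ 0.44676585,  0.89461663,  0.00783342],
       [ 0.60199497, -0.29413229, -0.74235319],
       [-0.66181744,  0.33637373, -0.66996297]]), 't': array([-0.32546219, -0.23842373,  1.79172326]), 'obs': None}
side {'pixels': None, 'depth': None, 'fx': 621.1330338323631, 'fy': 621.1330338323631, 'cx': 316.25027704300754, 'cy': 240.57914611362798, 'R': array([[ 0.99598314, -0.08762198, -0.01843862],
       [-0.08000252, -0.7783289 , -0.62273889],
       [ 0.04021431,  0.62171257, -0.78221244]]), 't': array([-0.58551609,  0.1944185 ,  1.76626731]), 'obs': None}
wrist {'pixels': None, 'depth': None, 'fx': 385.69316273526306, 'fy': 385.69316273526306, 'cx': 316.8827093410504, 'cy': 236.8082395223669, 'tool_from_camera': array([[-7.57267767e-04, -9.45156478e-01, -3.26616991e-01,
         8.39327812e-02],
       [ 9.99999646e-01, -8.35980309e-04,  1.00621542e-04,
         1.04440741e-03],
       [-3.68148476e-04, -3.26616799e-01,  9.45156776e-01,
        -1.42173882e-01],
       [ 0.00000000e+00,  0.00000000e+00,  0.00000000e+00,
         1.00000000e+00]]), 'obs': None}
```

View pics/scene0.png

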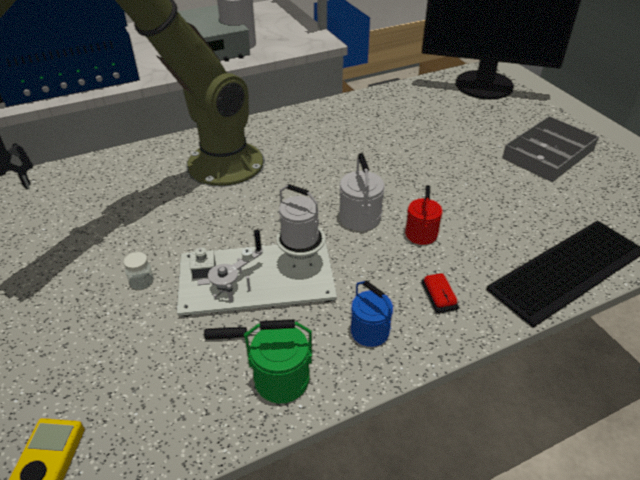

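View pics/side0.png

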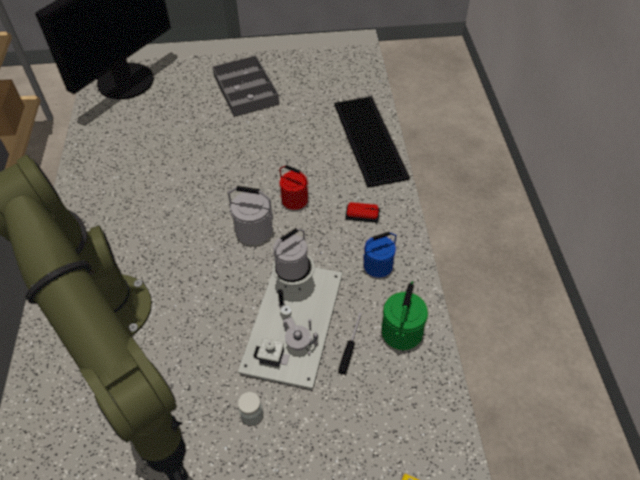

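View pics/wrist0.png

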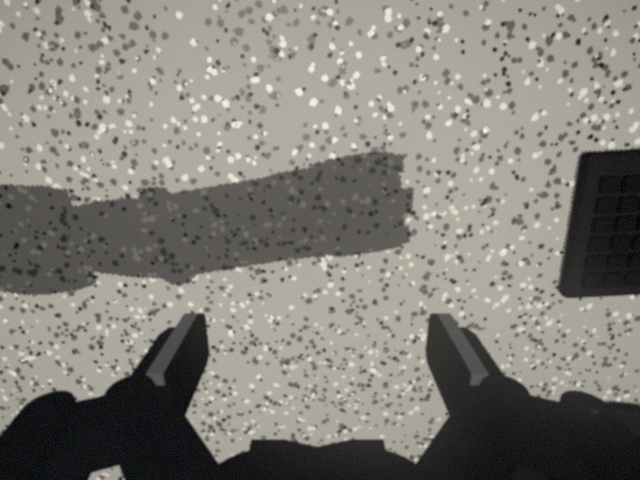

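The two steel cans are at side (292,255), on the turntable, and side (252,218), the larger one on the bench. The blue, green and red ones are excluded. The smaller steel can on the turntable fits the description. I'll confirm that in enlarged crops.

```bash
python3 - <<'E'
import cv2,numpy as np
a=cv2.imread('pics/side0.png')[170:430,200:420]; b=cv2.imread('pics/scene0.png')[140:350,110:410]
cv2.imwrite('pics/c1.png',cv2.resize(a,None,fx=2.3,fy=2.3,interpolation=cv2.INTER_CUBIC))
cv2.imwrite('pics/c2.png',cv2.resize(b,None,fx=2.6,fy=2.6,interpolation=cv2.INTER_CUBIC))
E
```

```text
(no output)
```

View pics/c1.png

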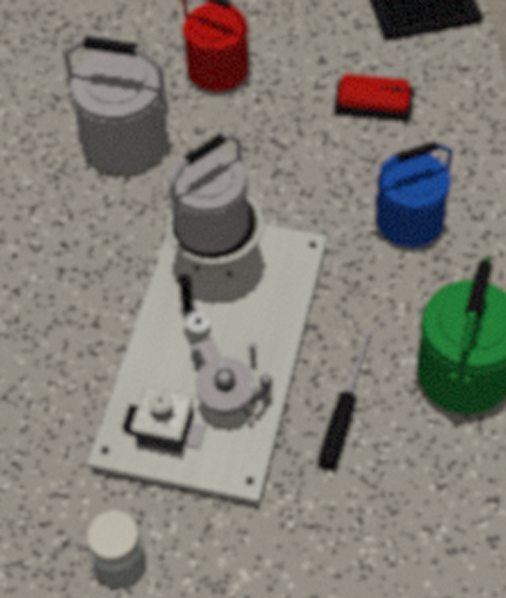

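View pics/c2.png

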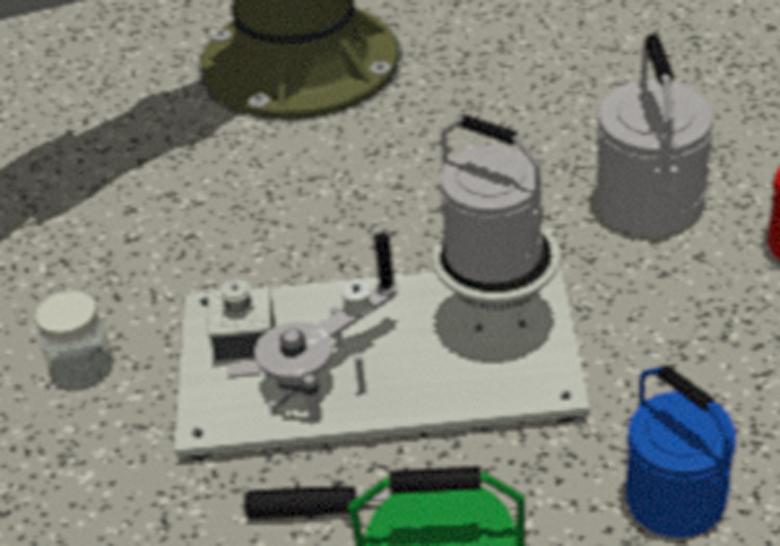

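The crop confirms it. The small steel canister stands on the turntable with its handle at side (290,235). The grip is at side about (281,298) and scene about (258,240). Next I'll measure the points across the two views.

```bash
cat > geo.py <<'E'
import numpy as np,pickle,cv2
def load(t): return pickle.load(open(f'pics/{t}.pkl','rb'))
def ray(im,u,v):
    d=im['R'].T@np.array([(u-im['cx'])/im['fx'],(v-im['cy'])/im['fy'],1.]); c=-im['R'].T@im['t']; return c,d
def plane(im,u,v,z):
    c,d=ray(im,u,v); return c+d*(z-c[2])/d[2]
def tri(a,pa,b,pb):
    c1,d1=ray(a,*pa);c2,d2=ray(b,*pb)
    s=np.linalg.lstsq(np.c_[d1,-d2],c2-c1,rcond=None)[0]
    p,q=c1+s[0]*d1,c2+s[1]*d2; return (p+q)/2,np.linalg.norm(p-q)
def dep(im,u,v):
    z=im['depth'][int(round(v)),int(round(u))]
    return im['R'].T@(np.array([(u-im['cx'])/im['fx']*z,(v-im['cy'])/im['fy']*z,z])-im['t'])
E
python3 - <<'E'
from geo import *
np.set_printoptions(precision=4,suppress=True)
S,D=load('scene0'),load('side0')
def blob(im,box,thr=45):
    x0,y0,x1,y1=box
    g=cv2.cvtColor(im['pixels'],cv2.COLOR_RGB2GRAY)[y0:y1,x0:x1]
    n,l,st,ce=cv2.connectedComponentsWithStats((g<thr).astype(np.uint8))
    for i in range(1,n):
        if st[i,4]>15:
            vs,us=np.where(l==i)
            r=cv2.minAreaRect(np.c_[us,vs].astype(np.float32))
            bp=cv2.boxPoints(r); e=sorted([((bp[i]+bp[(i+1)%4])/2,np.linalg.norm(bp[i]-bp[(i+1)%4])) for i in range(4)],key=lambda t:t[1])
            print(ce[i]+[x0,y0],st[i,4],r[1],'ends',e[0][0]+[x0,y0],e[1][0]+[x0,y0])
print('handle S');blob(S,(270,175,320,205))
print('grip S');blob(S,(245,225,270,258))
print('handle D');blob(D,(270,225,310,250))
print('grip D');blob(D,(272,285,290,310))
for u,v in [(341.3,272.2),(240,372),(312,387)]: print('plate D',plane(D,u,v,.022))
for u,v in [(181.3,253),(178.5,310),(334.5,298)]: print('plate S',plane(S,u,v,.022))
E
```

```text
handle S
[297.2785 189.3418] 79 (20.238576889038086, 3.7947328090667725) ends [287.3 186.1] [306.5 192.5]
grip S
[257.3563 240.1839] 87 (20.189470291137695, 4.436251640319824) ends [256.4959 229.9549] [258.3238 250.0615]
handle D
[289.04 234.26] 50 (2.9144668579101562, 16.64314079284668) ends [295.9176 229.8706] [281.8765 238.8059]
grip D
[280.5472 296.5094] 53 (14.0, 4.0) ends [280. 290.] [280. 304.]
plate D [0.6654 0.0458 0.022 ]
plate D [ 0.3681 -0.2439  0.022 ]
plate D [ 0.5507 -0.3037  0.022 ]
plate S [ 0.3634 -0.2391  0.022 ]
plate S [ 0.5465 -0.297   0.022 ]
plate S [0.671  0.0406 0.022 ]
```

```bash
python3 - <<'E'
from geo import *
np.set_printoptions(precision=4,suppress=True)
S,D=load('scene0'),load('side0')
ce=np.mean([[.3658,-.2415],[.6682,.0432]],0)
y=np.array([.6682-.5486,.0432+.3004]); y/=np.linalg.norm(y); x=np.array([y[1],-y[0]])
x2=np.array([.5486-.3658,-.3004+.2415]);print('x',x,x2/np.linalg.norm(x2))
o=ce-.025*x; print('unit',o,'tt',o+.115*y,'motor',o-.125*y,'yaw',np.degrees(np.arctan2(x[1],x[0])))
print('handle',tri(S,(297.3,189.3),D,(289,234.3)), dep(S,297,189),dep(D,289,234))
# ends on z=.246 plane
for im,e in ((S,[(287.3,186.1),(306.5,192.5)]),(D,[(295.9,229.9),(281.9,238.8)])):
    p=[plane(im,*q,.246) for q in e]; d=p[1]-p[0]; print('h plane',p,(p[0]+p[1])/2,np.linalg.norm(d),np.degrees(np.arctan2(d[1],d[0])))
print('grip',tri(S,(257.4,240.2),D,(280.5,296.5)))
print('grip top',tri(S,(256.5,230.),D,(280,290)),plane(S,256.6,230.5,.132),plane(D,280,291,.132))
print('grip foot',plane(S,258.3,250,.072),plane(D,281,304,.072))
for n,im,u,v,z in (('jarS',S,136,259,.075),('jarD',D,248.5,401,.075),('drv',D,346.5,357,.015),('drv tip',D,361,316,.01),('drvS',S,225,334,.015),('mouseD',D,362,212,.033),('mouseS',S,440,291,.03),('blueD',D,379,244,.09),('blueS',S,371,304,.09),('bigcan',S,361,186,.11),('bigcanD',D,251,206,.11),('redD',D,294,180,.08)):
    print(n,plane(im,u,v,z))
# tensioner pivot guess: boss in scene crop(292,335)-> 
print('pivot', plane(S,110+292/2.6,140+335/2.6,.1),plane(D,200+225/2.3,170+378/2.3,.1),tri(S,(110+292/2.6,140+337/2.6),D,(200+225/2.3,170+378/2.3)))
E
```

```text
x [ 0.9444 -0.3287] [ 0.9518 -0.3067]
unit [ 0.4934 -0.0909] tt [0.5312 0.0177] motor [ 0.4523 -0.209 ] yaw -19.191942194066584
handle (array([0.5234, 0.0187, 0.2474]), np.float64(0.0003136644047270624)) [0.5284 0.0158 0.2524] [0.5235 0.0162 0.252 ]
h plane [array([0.5011, 0.0039, 0.246 ]), array([0.5416, 0.0329, 0.246 ])] [0.5214 0.0184 0.246 ] 0.049816153231343384 35.61907896420303
h plane [array([0.5422, 0.0329, 0.246 ]), array([0.5043, 0.007 , 0.246 ])] [0.5232 0.02   0.246 ] 0.04589702632592922 -145.60966181203398
grip (array([ 0.4875, -0.0744,  0.1018]), np.float64(0.001020776078392688))
grip top (array([ 0.488 , -0.0746,  0.134 ]), np.float64(0.0002102635022607788)) [ 0.4874 -0.0742  0.132 ] [ 0.4878 -0.0765  0.132 ]
grip foot [ 0.4902 -0.0759  0.072 ] [ 0.4865 -0.0783  0.072 ]
jarS [ 0.3952 -0.3486  0.075 ]
jarD [ 0.3936 -0.3503  0.075 ]
drv [ 0.6487 -0.2241  0.015 ]
drv tip [ 0.7041 -0.0997  0.01  ]
drvS [ 0.6539 -0.223   0.015 ]
mouseD [0.7543 0.2601 0.033 ]
mouseS [0.7673 0.2707 0.03  ]
blueD [0.7776 0.0853 0.09  ]
blueS [0.7758 0.075  0.09  ]
bigcan [0.4165 0.2472 0.11  ]
bigcanD [0.4166 0.2515 0.11  ]
redD [0.5519 0.3745 0.08  ]
pivot [ 0.5418 -0.1811  0.1   ] [ 0.5255 -0.1925  0.1   ] (array([ 0.5249, -0.1789,  0.0796]), np.float64(0.0032147453027304576))
```

Everything agrees with the stated sizes:

| Item | Measured |
|---|---|
| Handle position | (0.522, 0.019, 0.247), expected z 0.246 |
| Handle yaw | 35.6° |
| Grip position | (0.488, -0.075), top 0.134 |
| Pivot | about 0.110 m from the grip |
| Unit origin | about (0.493, -0.091), yaw -19° |

I plan to set the canister down at about (0.63, 0.15), which is clear of everything. First I raise the arm and align its yaw.

Call:
send_rows --turn '[[0, 0, -0.86], [0, 0, -0.86], [0, 0, 0], [0, 0, 0], [0, 0, 0]]' --offset '[[0, 0, -1], [0, 0, -1], [0, 0, -1], [0, 0, -1], [0, 0, 0]]' --hand '[1, 1, 1, 1, 1]' --newtons 60

```text
time_s: 0.65
tcp_pos: [0.2678, -0.5658, 0.3138]
tcp_rot: [0.952, 0.306, 0.0, 0.002]
ft_force: [-0.4, -0.3, 0.6]
grip_width: 1.001
```

```bash
cat > go.py <<'E'
import sys,numpy as np
from scipy.spatial.transform import Rotation as R
from station import ctrl
np.set_printoptions(precision=4,suppress=True)
o=ctrl.get_obs(); r=R.from_quat(o['tcp_rot']); M=r.as_matrix()
print('t',o['time_s'],'tcp',o['tcp_pos'],'yaw x',np.degrees(np.arctan2(M[1,0],M[0,0])),'tilt',M[:,2],'F',o['ft_force'],'w',o['grip_width'],'q',o['joint_positions'])
if len(sys.argv)>3:
    g=np.array([float(a) for a in sys.argv[1:4]]); print('shift/2cm in tool axes',M.T@(g-o['tcp_pos'])/.02)
E
python3 go.py 0.45 0.019 0.31;python3 go.py 0.522 0.019 0.31
```

```text
t 0.65 tcp [ 0.2678 -0.5658  0.3138] yaw x 35.62324003344918 tilt [ 0.0021 -0.0037 -1.    ] F [-0.3812 -0.31    0.5651] w 1.0012355036111773 q [ 1.2621  0.4617 -0.2896  1.3547  0.1313  1.3396  0.0226]
shift/2cm in tool axes [ 24.437  -18.4632   0.1028]
t 0.65 tcp [ 0.2678 -0.5658  0.3138] yaw x 35.62324003344918 tilt [ 0.0021 -0.0037 -1.    ] F [-0.3812 -0.31    0.5651] w 1.0012355036111773 q [ 1.2621  0.4617 -0.2896  1.3547  0.1313  1.3396  0.0226]
shift/2cm in tool axes [ 27.3633 -16.3664   0.1103]
```

Call:
send_rows --turn '[[0, 0, 0], [0, 0, 0], [0, 0, 0], [0, 0, 0], [0, 0, 0], [0, 0, 0], [0, 0, 0], [0, 0, 0], [0, 0, 0], [0, 0, 0], [0, 0, 0], [0, 0, 0]]' --offset '[[1, -0.6, 0], [1, -0.6, 0], [1, -0.6, 0], [1, -0.6, 0], [1, -0.6, 0], [1, -0.6, 0], [1, -0.6, 0], [1, -0.6, 0], [1, -0.6, 0], [1, -0.6, 0], [1, -0.6, 0], [1, -0.6, 0]]' --hand '[1, 1, 1, 1, 1, 1, 1, 1, 1, 1, 1, 1]'

```text
time_s: 1.85
tcp_pos: [0.3782, -0.307, 0.3103]
tcp_rot: [0.952, 0.306, -0.0, -0.001]
ft_force: [0.4, 0.4, -0.1]
grip_width: 0.999
```

Call:
send_rows --turn '[[0, 0, 0], [0, 0, 0], [0, 0, 0], [0, 0, 0], [0, 0, 0], [0, 0, 0], [0, 0, 0], [0, 0, 0], [0, 0, 0], [0, 0, 0], [0, 0, 0], [0, 0, 0]]' --offset '[[1, -0.6, 0], [1, -0.6, 0], [1, -0.6, 0], [1, -0.6, 0], [1, -0.6, 0], [1, -0.6, 0], [1, -0.6, 0], [1, -0.6, 0], [1, -0.6, 0], [1, -0.6, 0], [0, 0, 0], [0, 0, 0]]' --hand '[1, 1, 1, 1, 1, 1, 1, 1, 1, 1, 1, 1]'

```text
time_s: 3.05
tcp_pos: [0.4707, -0.094, 0.3105]
tcp_rot: [0.952, 0.307, -0.001, -0.0]
ft_force: [0.5, 0.5, -0.1]
grip_width: 1.002
```

```bash
python3 go.py 0.522 0.019 0.31; python3 -c "
from look import *
snap('wrist','w1')"
```

```text
t 3.05 tcp [ 0.4707 -0.094   0.3105] yaw x 35.699157796740515 tilt [-0.0013  0.0001 -1.    ] F [ 0.4939  0.5095 -0.0768] w 1.0019858570490574 q [ 0.5502  0.2394 -0.5212  1.7218  0.1263  1.2152 -0.9507]
shift/2cm in tool axes [ 5.3824 -3.091   0.0235]
```

View pics/w1.png

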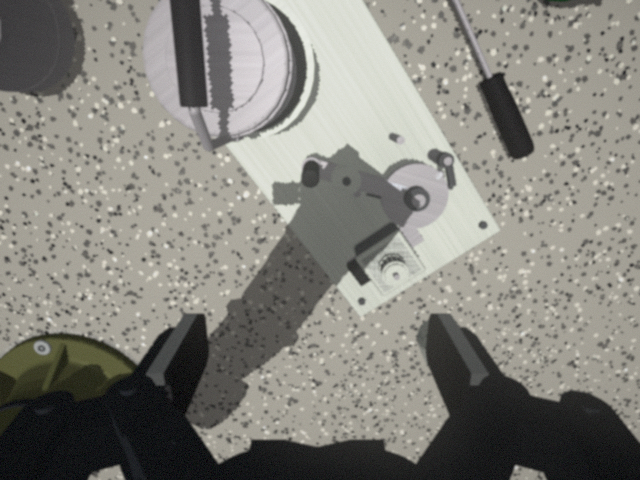

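The handle (180–205, 0–105) lies along the image vertical, which is tool x. The grip is at (311,172) and the pivot boss at (417,198). I'll cast rays from the wrist view as a cross-check.

```bash
cat >> geo.py <<'E'
from scipy.spatial.transform import Rotation as Rr
def wplane(im,u,v,z):
    T=im['tool_from_camera']; M=Rr.from_quat(im['obs']['tcp_rot']).as_matrix(); p=im['obs']['tcp_pos']
    d=M@T[:3,:3]@np.array([(u-im['cx'])/im['fx'],(v-im['cy'])/im['fy'],1.]); c=M@T[:3,3]+p
    return c+d*(z-c[2])/d[2]
E
python3 - <<'E'
from geo import *
np.set_printoptions(precision=4,suppress=True)
W=load('w1'); g=cv2.cvtColor(W['pixels'],cv2.COLOR_RGB2GRAY)
for r in (5,30,60,90,100): 
    us=np.where(g[r,160:225]<50)[0]+160; print(r,us.min(),us.max(), wplane(W,(us.min()+us.max())/2,r,.250)) if len(us) else None
print('near end',wplane(W,193,106,.25))
n,l,st,ce=cv2.connectedComponentsWithStats((g[145:200,290:330]<50).astype(np.uint8))
for i in range(1,n): print(st[i]+[290,145,0,0,0],ce[i]+[290,145])
im=W['pixels'][90:300,240:480]; cv2.imwrite('pics/w1c.png',cv2.cvtColor(cv2.resize(im,None,fx=3,fy=2.8,interpolation=cv2.INTER_CUBIC)[:600],cv2.COLOR_RGB2BGR))
print('grip top',wplane(W,311,164,.132),'pivot boss',[wplane(W,417,197,z) for z in (.08,.09,.112)])
print('plate corners',wplane(W,362,316,.022),wplane(W,498,228,.022))
E
```

```text
5 172 196 [0.5384 0.0287 0.25  ]
30 176 199 [0.5303 0.0223 0.25  ]
60 197 197 [0.5217 0.0122 0.25  ]
near end [0.5023 0.0034 0.25  ]
grip top [ 0.4979 -0.0696  0.132 ] pivot boss [array([ 0.5257, -0.1772,  0.08  ]), array([ 0.5261, -0.1736,  0.09  ]), array([ 0.5269, -0.1659,  0.112 ])]
plate corners [ 0.3648 -0.2416  0.022 ] [ 0.5506 -0.2989  0.022 ]
```

View pics/w1c.png

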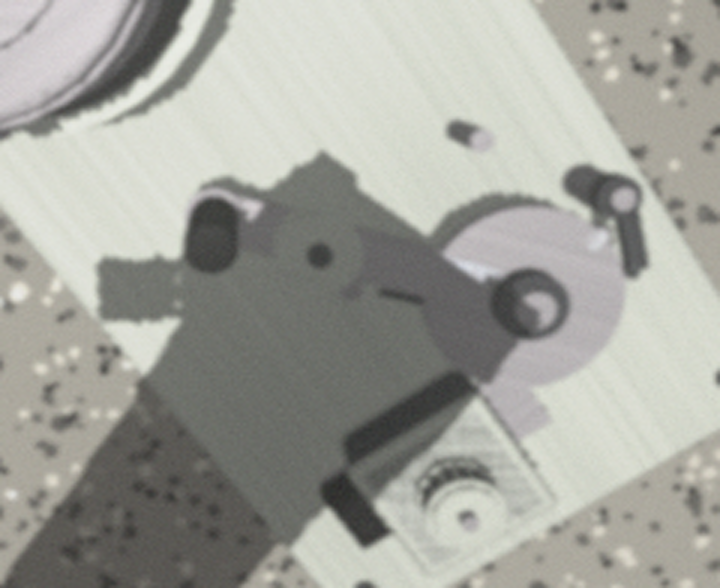

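```bash
python3 - <<'E'
from geo import *
np.set_printoptions(precision=4,suppress=True)
W=load('w1')
print('grip top',wplane(W,310.3,179,.132),'pivot boss top',[wplane(W,240+540/3,90+312/2.8,z) for z in (.08,.09,.1,.112)])
print('grip foot',wplane(W,311,165.5,.072))
E
python3 go.py 0.523 0.0185 0.30
```

```text
grip top [ 0.4874 -0.0763  0.132 ] pivot boss top [array([ 0.524 , -0.1825,  0.08  ]), array([ 0.5245, -0.1788,  0.09  ]), array([ 0.5249, -0.1752,  0.1   ]), array([ 0.5254, -0.1708,  0.112 ])]
grip foot [ 0.4889 -0.0749  0.072 ]
t 3.1 tcp [ 0.4705 -0.0947  0.3106] yaw x 35.61458995458125 tilt [-0.0013 -0.0002 -1.    ] F [ 0.2452 -0.5317  0.2529] w 1.005529137103483 q [ 0.551   0.2392 -0.5206  1.7217  0.1263  1.2154 -0.9507]
shift/2cm in tool axes [ 5.432  -3.073   0.5267]
```

Call:
send_rows --turn '[[0, 0, 0], [0, 0, 0], [0, 0, 0], [0, 0, 0], [0, 0, 0], [0, 0, 0], [0, 0, 0], [0, 0, 0]]' --offset '[[0.9, -0.51, 0], [0.9, -0.51, 0], [0.9, -0.51, 0], [0.9, -0.51, 0], [0.9, -0.51, 0], [0.9, -0.51, 0], [0, 0, 0], [0, 0, 0]]' --hand '[1, 1, 1, 1, 1, 1, 1, 1]'

```text
time_s: 3.9
tcp_pos: [0.5229, 0.0174, 0.3108]
tcp_rot: [0.952, 0.306, -0.001, 0.0]
ft_force: [-0.8, -1.1, -1.2]
grip_width: 1.0
```

```bash
python3 go.py 0.523 0.0185 0.227; python3 -c "
from look import *
snap('wrist','w2')"
```

```text
t 3.9 tcp [0.5229 0.0174 0.3108] yaw x 35.5875462759069 tilt [-0.0009 -0.0006 -1.    ] F [-0.8003 -1.0723 -1.1604] w 0.9999254551477663 q [ 0.3226  0.3187 -0.5645  1.6222  0.1778  1.2534 -1.2247]
shift/2cm in tool axes [ 0.0401 -0.0415  4.1921]
```

View pics/w2.png

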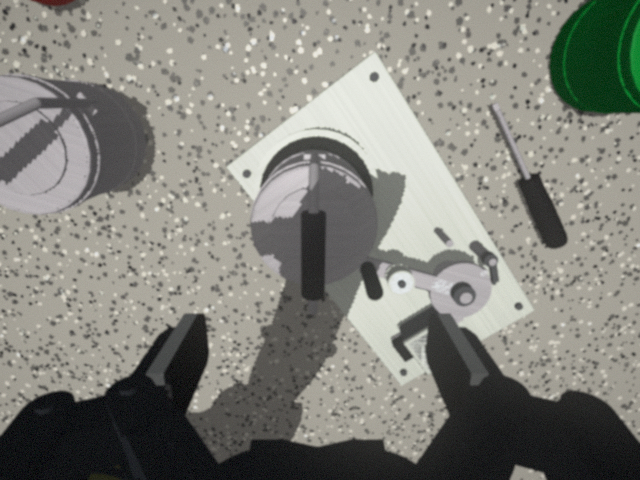

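The handle (302–325, 210–300) is centred between the fingers and aligned with them. Now I descend.

Call:
send_rows --turn '[[0, 0, 0], [0, 0, 0], [0, 0, 0], [0, 0, 0], [0, 0, 0], [0, 0, 0], [0, 0, 0]]' --offset '[[0, 0, 0.8], [0, 0, 0.8], [0, 0, 0.8], [0, 0, 0.8], [0, 0, 0.6], [0, 0, 0.4], [0, 0, 0]]' --hand '[1, 1, 1, 1, 1, 1, 1]'

```text
time_s: 4.65
tcp_pos: [0.5226, 0.0178, 0.2264]
tcp_rot: [0.952, 0.306, -0.001, -0.0]
ft_force: [0.5, -0.5, 0.4]
grip_width: 1.002
```

Call:
send_rows --turn '[[0, 0, 0], [0, 0, 0], [0, 0, 0], [0, 0, 0], [0, 0, 0], [0, 0, 0], [0, 0, 0], [0, 0, 0]]' --offset '[[0, 0, 0], [0, 0, 0], [0, 0, 0], [0, 0, 0], [0, 0, 0], [0, 0, 0], [0, 0, 0], [0, 0, 0]]' --hand '[0.5, 0.3, 0, 0, 0, 0, 0, 0]' --newtons 60

```text
time_s: 5.45
tcp_pos: [0.5232, 0.019, 0.2276]
tcp_rot: [0.952, 0.306, 0.0, -0.0]
ft_force: [-1.2, 1.6, 4.8]
grip_width: 0.143
```

```bash
python3 go.py; python3 -c "
from look import *
snap('wrist','w3');snap('side','s3')
import cv2
a=cv2.imread('pics/s3.png')[170:430,200:420];cv2.imwrite('pics/s3c.png',cv2.resize(a,None,fx=2.3,fy=2.3,interpolation=cv2.INTER_CUBIC))"
```

```text
t 5.45 tcp [0.5232 0.019  0.2276] yaw x 35.652513736506684 tilt [ 0.0003  0.0003 -1.    ] F [-1.2184  1.6025  4.8353] w 0.14339595286911244 q [ 0.3029  0.384  -0.5495  1.769   0.227   1.0517 -1.2761]
```

View pics/w3.png

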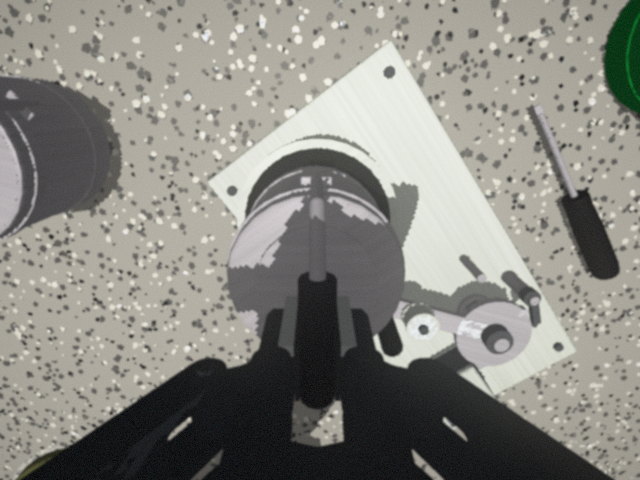

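The jaws hold the handle; the opening is 12 mm, which fits the 14 mm sleeve. Now I lift slowly.

Call:
send_rows --turn '[[0, 0, 0], [0, 0, 0], [0, 0, 0], [0, 0, 0], [0, 0, 0], [0, 0, 0], [0, 0, 0], [0, 0, 0], [0, 0, 0], [0, 0, 0]]' --offset '[[0, 0, -0.2], [0, 0, -0.3], [0, 0, -0.4], [0, 0, -0.5], [0, 0, -0.5], [0, 0, -0.5], [0, 0, -0.5], [0, 0, -0.3], [0, 0, 0], [0, 0, 0]]' --hand '[0, 0, 0, 0, 0, 0, 0, 0, 0, 0]'

```text
time_s: 6.55
tcp_pos: [0.523, 0.0185, 0.2912]
tcp_rot: [0.952, 0.306, -0.0, 0.0]
ft_force: [0.2, 0.5, -3.7]
grip_width: 0.137
```

```bash
python3 go.py 0.629 0.148 0.29; python3 -c "
from look import *
snap('scene','s4')
import cv2
a=cv2.imread('pics/s4.png')[90:360,150:510];cv2.imwrite('pics/s4c.png',cv2.resize(a,None,fx=2.2,fy=2.2,interpolation=cv2.INTER_CUBIC))"
```

```text
t 6.55 tcp [0.523  0.0185 0.2912] yaw x 35.6296480623366 tilt [-0.0002 -0.0001 -1.    ] F [ 0.1911  0.538  -3.6822] w 0.1368483041169631 q [ 0.319   0.3316 -0.5633  1.6597  0.1873  1.2048 -1.236 ]
shift/2cm in tool axes [ 8.0783 -2.1748  0.0565]
```

View pics/s4c.png

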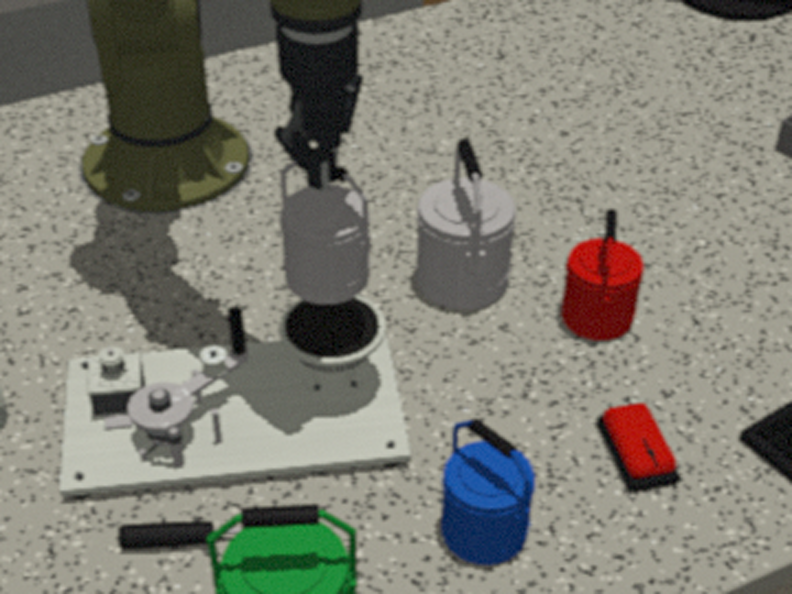

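The canister is lifted clear and hangs level. Next I move it above the free spot.

Call:
send_rows --turn '[[0, 0, 0], [0, 0, 0], [0, 0, 0], [0, 0, 0], [0, 0, 0], [0, 0, 0], [0, 0, 0], [0, 0, 0], [0, 0, 0], [0, 0, 0], [0, 0, 0], [0, 0, 0]]' --offset '[[0.4, -0.1, 0], [0.7, -0.2, 0], [0.9, -0.25, 0], [1, -0.26, 0], [1, -0.26, 0], [1, -0.26, 0], [1, -0.26, 0], [0.9, -0.25, 0], [0.7, -0.2, 0], [0.5, -0.1, 0], [0, 0, 0], [0, 0, 0]]' --hand '[0, 0, 0, 0, 0, 0, 0, 0, 0, 0, 0, 0]'

```text
time_s: 7.8
tcp_pos: [0.6298, 0.1478, 0.2908]
tcp_rot: [0.952, 0.306, -0.0, 0.0]
ft_force: [-0.5, -0.4, -4.2]
grip_width: 0.141
```

Call:
send_rows --turn '[[0, 0, 0], [0, 0, 0], [0, 0, 0], [0, 0, 0], [0, 0, 0], [0, 0, 0], [0, 0, 0], [0, 0, 0], [0, 0, 0], [0, 0, 0], [0, 0, 0], [0, 0, 0]]' --offset '[[0, 0, 0.5], [0, 0, 0.8], [0, 0, 0.9], [0, 0, 1], [0, 0, 1], [0, 0, 1], [0, 0, 0.9], [0, 0, 0.8], [0, 0, 0.5], [0, 0, 0.2], [0, 0, 0], [0, 0, 0]]' --hand '[0, 0, 0, 0, 0, 0, 0, 0, 0, 0, 0, 0]'

```text
time_s: 9.0
tcp_pos: [0.6303, 0.1478, 0.1401]
tcp_rot: [0.952, 0.306, 0.001, -0.0]
ft_force: [-0.4, 1.8, -3.1]
grip_width: 0.14
```

```bash
python3 go.py 0.629 0.148 0.122; python3 -c "
from look import *
snap('scene','s5');snap('side','d5')
import cv2
a=cv2.imread('pics/s5.png')[90:360,150:510];a=cv2.resize(a,(400,300));b=cv2.imread('pics/d5.png')[120:390,190:460];b=cv2.resize(b,(390,300));cv2.imwrite('pics/s5c.png',cv2.resize(cv2.hconcat([a,b]),None,fx=1,fy=1))"
```

```text
t 9.0 tcp [0.6303 0.1478 0.1401] yaw x 35.62091595324578 tilt [ 0.0012  0.0004 -1.    ] F [-0.4312  1.8275 -3.0979] w 0.1398074733532272 q [ 0.0277  0.652  -0.5117  1.5591  0.3556  1.0231 -1.5319]
shift/2cm in tool axes [-0.0485 -0.0446  0.9036]
```

View pics/s5c.png

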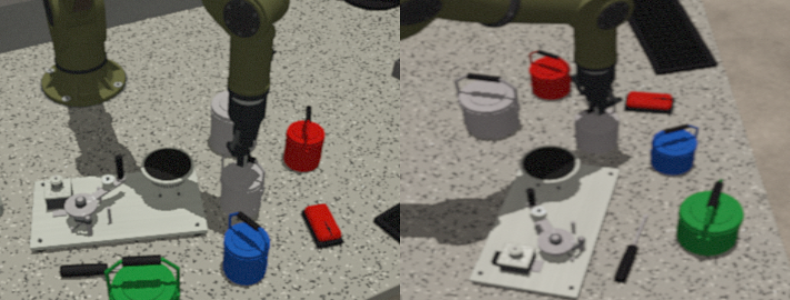

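The spot is clear and about 18 mm remain. I lower in small steps and watch the force.

Call:
send_rows --turn '[[0, 0, 0], [0, 0, 0], [0, 0, 0], [0, 0, 0], [0, 0, 0], [0, 0, 0]]' --offset '[[0, 0, 0.2], [0, 0, 0.2], [0, 0, 0.2], [0, 0, 0.1], [0, 0, 0.1], [0, 0, 0]]' --hand '[0, 0, 0, 0, 0, 0]'

```text
time_s: 9.7
tcp_pos: [0.6297, 0.1477, 0.1229]
tcp_rot: [0.952, 0.306, -0.0, -0.0]
ft_force: [-0.5, 0.1, -3.4]
grip_width: 0.138
```

Call:
send_rows --turn '[[0, 0, 0], [0, 0, 0], [0, 0, 0]]' --offset '[[0, 0, 0.05], [0, 0, 0.05], [0, 0, 0]]' --hand '[0, 0, 0]'

```text
time_s: 10.0
tcp_pos: [0.63, 0.1482, 0.1218]
tcp_rot: [0.952, 0.306, 0.0, -0.0]
ft_force: [-0.8, 0.5, -0.6]
grip_width: 0.142
```

Call:
send_rows --turn '[[0, 0, 0], [0, 0, 0], [0, 0, 0]]' --offset '[[0, 0, 0.05], [0, 0, 0], [0, 0, 0]]' --hand '[0, 0, 0]'

```text
time_s: 10.3
tcp_pos: [0.6301, 0.1486, 0.1216]
tcp_rot: [0.952, 0.306, 0.001, -0.0]
ft_force: [-2.9, 1.8, 5.7]
grip_width: 0.139
```

It is on the bench: the force went from -3.4 to +5.7 N. I lower the grip force and open gently.

Call:
send_rows --turn '[[0, 0, 0], [0, 0, 0], [0, 0, 0], [0, 0, 0], [0, 0, 0], [0, 0, 0], [0, 0, 0], [0, 0, 0], [0, 0, 0], [0, 0, 0]]' --offset '[[0, 0, 0], [0, 0, 0], [0, 0, 0], [0, 0, 0], [0, 0, 0], [0, 0, 0], [0, 0, 0], [0, 0, 0], [0, 0, 0], [0, 0, 0]]' --hand '[0.1, 0.15, 0.2, 0.25, 0.3, 0.4, 0.5, 0.7, 0.8, 0.8]' --newtons 20

```text
time_s: 11.3
tcp_pos: [0.6299, 0.1478, 0.1203]
tcp_rot: [0.952, 0.306, 0.0, -0.0]
ft_force: [0.6, -0.1, -0.7]
grip_width: 0.799
```

```bash
python3 go.py; python3 -c "
from look import *
snap('wrist','w6')"
```

```text
t 11.3 tcp [0.6299 0.1478 0.1203] yaw x 35.631362575548 tilt [-0.      0.0001 -1.    ] F [ 0.6043 -0.0656 -0.7284] w 0.7994080413399495 q [ 0.023   0.6717 -0.5033  1.581   0.3685  0.9847 -1.5432]
```

View pics/w6.png

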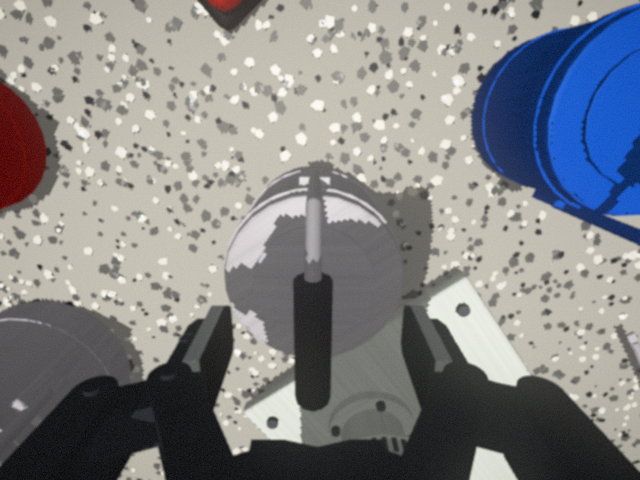

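The canister stands free and upright, with the handle at (313,340) clear of both fingers. I retreat straight up and then turn the jaws to the arm's tangent, about 19.7°, which is -74° about tool z.

Call:
send_rows --turn '[[0, 0, 0], [0, 0, 0], [0, 0, 0], [0, 0, 0], [0, 0, 0], [0, 0, 0], [0, 0, 0], [0, 0, 0]]' --offset '[[0, 0, -0.4], [0, 0, -0.8], [0, 0, -1], [0, 0, -1], [0, 0, -1], [0, 0, -1], [0, 0, -1], [0, 0, 0]]' --hand '[0.8, 0.8, 0.8, 0.8, 0.8, 0.8, 0.8, 0.8]'

```text
time_s: 12.15
tcp_pos: [0.6311, 0.1486, 0.248]
tcp_rot: [0.952, 0.306, 0.003, -0.0]
ft_force: [0.9, 0.0, 0.3]
grip_width: 0.8
```

Call:
send_rows --turn '[[0, 0, -0.95], [0, 0, -0.95], [0, 0, -0.95], [0, 0, -0.95], [0, 0, -0.95], [0, 0, -0.95], [0, 0, -0.95], [0, 0, -0.95], [0, 0, -0.95], [0, 0, -0.95], [0, 0, -0.95], [0, 0, -0.95]]' --offset '[[0, 0, 0], [0, 0, 0], [0, 0, 0], [0, 0, 0], [0, 0, 0], [0, 0, 0], [0, 0, 0], [0, 0, 0], [0, 0, 0], [0, 0, 0], [0, 0, 0], [0, 0, 0]]' --hand '[0.5, 0.5, 0.5, 0.5, 0.5, 0.5, 0.5, 0.5, 0.5, 0.5, 0.5, 0.5]'

```text
time_s: 13.35
tcp_pos: [0.6296, 0.1476, 0.2438]
tcp_rot: [0.614, 0.789, -0.0, -0.0]
ft_force: [0.6, 0.2, -0.8]
grip_width: 0.499
```

Call:
send_rows --turn '[[0, 0, -0.95], [0, 0, 0]]' --offset '[[0, 0, 0], [0, 0, 0]]' --hand '[0.5, 0.5]'

```text
time_s: 13.55
tcp_pos: [0.6297, 0.1475, 0.2437]
tcp_rot: [0.575, 0.818, -0.0, -0.0]
ft_force: [0.7, 0.5, 0.8]
grip_width: 0.498
```

```bash
python3 go.py 0.4876 -0.0757 0.22; python3 - <<'E'
from look import *
from geo import *
np.set_printoptions(precision=4,suppress=True)
S=snap('scene','s7');D=snap('side','d7')
print('idler',tri(S,(247.3,251.5),D,(286,311)))
a=cv2.imread('pics/s7.png')[130:340,150:430];a=cv2.resize(a,(400,300));b=cv2.imread('pics/d7.png')[140:410,190:460];b=cv2.resize(b,(390,300));cv2.imwrite('pics/s7c.png',cv2.hconcat([a,b]))
E
```

```text
t 13.55 tcp [0.6297 0.1475 0.2437] yaw x 109.81252329535248 tilt [-0.001 -0.    -1.   ] F [0.6696 0.4674 0.8019] w 0.4980931515001514 q [ 0.205   0.6415 -0.878   1.4114  0.495   1.3187 -0.3511]
shift/2cm in tool axes [ -8.0901 -10.465    1.1903]
idler (array([ 0.4984, -0.1075,  0.0847]), np.float64(0.004231326168546741))
```

View pics/s7c.png

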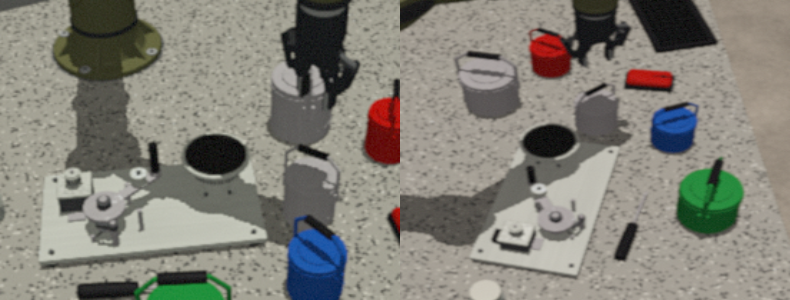

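The canister stands upright on the bench, clear of the unit. Now I move above the grip.

Call:
send_rows --turn '[[0, 0, 0], [0, 0, 0], [0, 0, 0], [0, 0, 0], [0, 0, 0], [0, 0, 0], [0, 0, 0], [0, 0, 0], [0, 0, 0], [0, 0, 0], [0, 0, 0], [0, 0, 0]]' --offset '[[-0.67, -0.87, 0], [-0.67, -0.87, 0], [-0.67, -0.87, 0], [-0.67, -0.87, 0], [-0.67, -0.87, 0], [-0.67, -0.87, 0], [-0.67, -0.87, 0], [-0.67, -0.87, 0], [-0.67, -0.87, 0], [-0.67, -0.87, 0], [-0.67, -0.87, 0], [-0.67, -0.87, 0]]' --hand '[0.5, 0.5, 0.5, 0.5, 0.5, 0.5, 0.5, 0.5, 0.5, 0.5, 0.5, 0.5]'

```text
time_s: 14.85
tcp_pos: [0.4871, -0.0748, 0.2443]
tcp_rot: [0.577, 0.817, -0.0, 0.0]
ft_force: [0.3, 0.2, 0.5]
grip_width: 0.499
```

Call:
send_rows --turn '[[0, 0, 0], [0, 0, 0], [0, 0, 0], [0, 0, 0]]' --offset '[[0, 0, 0.7], [0, 0, 0.7], [0, 0, 0.6], [0, 0, 0]]' --hand '[0.5, 0.5, 0.5, 0.5]'

```text
time_s: 15.25
tcp_pos: [0.4868, -0.0742, 0.203]
tcp_rot: [0.576, 0.817, -0.001, -0.001]
ft_force: [-0.4, -0.6, 0.7]
grip_width: 0.499
```

```bash
python3 go.py 0.4876 -0.0757 0.093; python3 -c "
from look import *
snap('wrist','w8')"
```

```text
t 15.25 tcp [ 0.4868 -0.0742  0.203 ] yaw x 109.66759306066889 tilt [-0.0024  0.0003 -1.    ] F [-0.3575 -0.5884  0.668 ] w 0.49916621085139573 q [ 0.7572  0.4513 -0.9544  1.8762  0.4255  1.0366 -0.0311]
shift/2cm in tool axes [-0.0914  0.0261  5.4992]
```

View pics/w8.png

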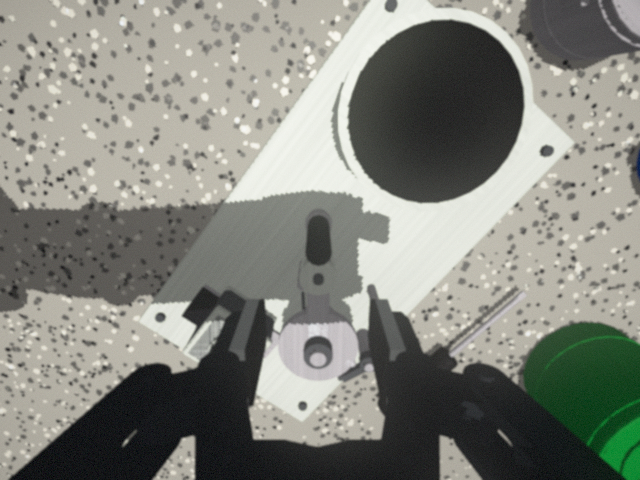

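The grip (318, 215–262) is midway between the fingers, and the arm is aligned with the image vertical. I check its top by ray and then descend.

```bash
python3 - <<'E'
from geo import *
W=load('w8');print(wplane(W,318,253,.132),wplane(W,318,353,.09),wplane(W,318,358,.1))
E
```

```text
[ 0.4871664  -0.07470755  0.132     ] [ 0.52096971 -0.16915722  0.09      ] [ 0.52003599 -0.1665634   0.1       ]
```

Call:
send_rows --turn '[[0, 0, 0], [0, 0, 0], [0, 0, 0], [0, 0, 0], [0, 0, 0], [0, 0, 0], [0, 0, 0], [0, 0, 0]]' --offset '[[-0.05, 0, 0.8], [-0.05, 0, 0.8], [0, 0, 0.8], [0, 0, 0.8], [0, 0, 0.8], [0, 0, 0.8], [0, 0, 0.7], [0, 0, 0]]' --hand '[0.5, 0.5, 0.5, 0.5, 0.5, 0.5, 0.5, 0.5]'

```text
time_s: 16.1
tcp_pos: [0.4878, -0.0759, 0.0932]
tcp_rot: [0.575, 0.818, -0.0, -0.001]
ft_force: [0.3, 0.3, 0.3]
grip_width: 0.499
```

Call:
send_rows --turn '[[0, 0, 0], [0, 0, 0], [0, 0, 0], [0, 0, 0], [0, 0, 0]]' --offset '[[0, 0, 0], [0, 0, 0], [0, 0, 0], [0, 0, 0], [0, 0, 0]]' --hand '[0.3, 0.2, 0, 0, 0]' --newtons 60

```text
time_s: 16.6
tcp_pos: [0.4881, -0.0761, 0.0951]
tcp_rot: [0.576, 0.818, -0.0, 0.0]
ft_force: [-3.0, -0.2, 6.3]
grip_width: 0.168
```

```bash
python3 go.py; python3 -c "
from look import *
snap('wrist','w9')"
```

```text
t 16.6 tcp [ 0.4881 -0.0761  0.0951] yaw x 109.71976763396579 tilt [ 0.     -0.0008 -1.    ] F [-2.9851 -0.1638  6.2687] w 0.16765970432644936 q [ 0.6555  0.5828 -0.834   2.0147  0.6015  0.8062 -0.1878]
```

View pics/w9.png

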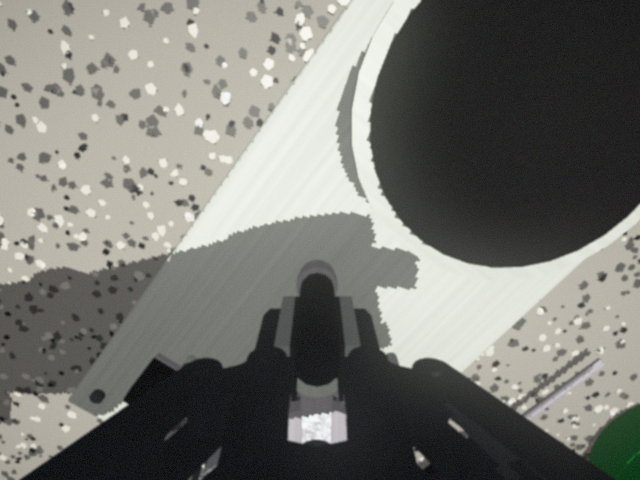

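The grip is held, with the opening at 14 mm. I start along the arc, turning with the arm at about 3° per row.

Call:
send_rows --turn '[[0, 0, 0.5], [0, 0, 0.5], [0, 0, 0.5], [0, 0, 0.5], [0, 0, 0.5], [0, 0, 0.5]]' --offset '[[-0.01, 0.29, 0], [-0.01, 0.29, 0], [-0.01, 0.29, 0], [-0.01, 0.29, 0], [-0.01, 0.29, 0], [-0.01, 0.29, 0]]' --hand '[0, 0, 0, 0, 0, 0]'

```text
time_s: 17.25
tcp_pos: [0.5209, -0.0699, 0.0951]
tcp_rot: [0.697, 0.717, -0.001, -0.0]
ft_force: [-7.4, -0.4, 9.7]
grip_width: 0.174
```

```bash
cat > ang.py <<'E'
import numpy as np
from scipy.spatial.transform import Rotation as R
from station import ctrl
o=ctrl.get_obs(); p=o['tcp_pos'][:2]-np.array([.525,-.179]); M=R.from_quat(o['tcp_rot']).as_matrix()
print('radius',np.linalg.norm(p),'joint est',np.radians(109.9)-np.arctan2(p[1],p[0]),'arm dir',np.degrees(np.arctan2(p[1],p[0])),'tool x',np.degrees(np.arctan2(M[1,0],M[0,0])),'z',o['tcp_pos'][2],'Ftool',M.T@o['ft_force'],'T',o['ft_torque'],'w',o['grip_width'],o['time_s'])
E
python3 ang.py
```

```text
radius 0.10916042796780846 joint est 0.3099690465386584 arm dir 92.14008185364068 tool x 91.61989000896567 z 0.09506805587224455 Ftool [-0.24872443 -7.46805625 -9.65453768] T [0.01883119 1.54135798 0.06729355] w 0.17371660678564496 17.25
```

It is following the arc: radius 0.109, about 0.31 rad, reaction 7.5 N as expected. I continue through the click.

Call:
send_rows --turn '[[0, 0, 0.5], [0, 0, 0.5], [0, 0, 0.5], [0, 0, 0.5], [0, 0, 0.5], [0, 0, 0.5], [0, 0, 0]]' --offset '[[-0.01, 0.29, 0], [-0.01, 0.29, 0], [-0.01, 0.29, 0], [-0.01, 0.29, 0], [-0.01, 0.29, 0], [-0.01, 0.29, 0], [0, 0, 0]]' --hand '[0, 0, 0, 0, 0, 0, 0]'

```text
time_s: 17.95
tcp_pos: [0.5549, -0.0744, 0.0951]
tcp_rot: [0.801, 0.599, -0.002, -0.001]
ft_force: [-10.8, 0.9, 11.2]
grip_width: 0.166
```

```bash
python3 ang.py
```

```text
radius 0.10884239433410679 joint est 0.625866111667781 arm dir 74.04051326117266 tool x 73.63873184153526 z 0.09508490734141221 Ftool [ -2.23382871 -10.67802754 -11.16251844] T [0.11851523 1.98602808 0.09977652] w 0.16634465411600494 17.95
```

About 0.63 rad, so it is past the click. I go on to the back stop in smaller steps.

Call:
send_rows --turn '[[0, 0, 0.4], [0, 0, 0.4], [0, 0, 0.2], [0, 0, 0]]' --offset '[[0, 0.23, 0], [0, 0.23, 0], [0, 0.12, 0], [0, 0, 0]]' --hand '[0, 0, 0, 0]'

```text
time_s: 18.35
tcp_pos: [0.5652, -0.078, 0.0951]
tcp_rot: [0.83, 0.557, -0.002, -0.001]
ft_force: [-11.2, 0.4, 11.7]
grip_width: 0.173
```

```bash
python3 ang.py
```

```text
radius 0.10870649933433707 joint est 0.7265434887307929 arm dir 68.27212446301489 tool x 67.7001340247851 z 0.09506057811953127 Ftool [ -3.88632361 -10.57010786 -11.66518451] T [0.11033797 2.14155333 0.10518854] w 0.17263887336863873 18.35
```

Call:
send_rows --turn '[[0, 0, 0.1], [0, 0, 0]]' --offset '[[0, 0.07, 0], [0, 0, 0]]' --hand '[0, 0]'

```text
time_s: 18.55
tcp_pos: [0.5663, -0.0784, 0.0951]
tcp_rot: [0.833, 0.553, -0.002, -0.001]
ft_force: [-12.3, 1.7, 10.9]
grip_width: 0.169
```

```bash
python3 ang.py
```

```text
radius 0.10872022849806608 joint est 0.7369049046220104 arm dir 67.67845906266834 tool x 67.13300126658686 z 0.09505694677018625 Ftool [ -3.22258896 -12.07573655 -10.88168624] T [0.17137118 2.14953366 0.05725403] w 0.1687876926213139 18.55
```

Call:
send_rows --turn '[[0, 0, 0.1], [0, 0, 0]]' --offset '[[0, 0.08, 0], [0, 0, 0]]' --hand '[0, 0]'

```text
time_s: 18.75
tcp_pos: [0.5673, -0.0789, 0.0951]
tcp_rot: [0.836, 0.549, -0.003, -0.001]
ft_force: [-12.3, 1.1, 12.2]
grip_width: 0.172
```

```bash
python3 ang.py
```

```text
radius 0.10870357924598864 joint est 0.747034592173031 arm dir 67.09807071820865 tool x 66.54626248042901 z 0.09507147613991411 Ftool [ -3.92049936 -11.80869047 -12.13619093] T [0.28812643 2.46858329 0.07789454] w 0.17177261429496915 18.75
```

Call:
send_rows --turn '[[0, 0, 0], [0, 0, 0]]' --offset '[[0, 0.08, 0], [0, 0, 0]]' --hand '[0, 0]'

```text
time_s: 18.95
tcp_pos: [0.5674, -0.0789, 0.095]
tcp_rot: [0.836, 0.549, -0.004, -0.002]
ft_force: [-17.7, 3.8, 15.2]
grip_width: 0.17
```

```bash
python3 ang.py
```

```text
radius 0.10870246782357303 joint est 0.7483029875631915 arm dir 67.0253970155986 tool x 66.59868805559454 z 0.09500139071485263 Ftool [ -3.56939039 -17.84459395 -15.07241601] T [0.54234168 3.24751681 0.0648258 ] w 0.16980817427386022 18.95
```

It is on the back stop: the last 1.6 mm gave no motion and the reaction rose from 12 to 18 N. I hold here and check.

Call:
send_rows --turn '[[0, 0, 0], [0, 0, 0], [0, 0, 0], [0, 0, 0], [0, 0, 0], [0, 0, 0], [0, 0, 0], [0, 0, 0]]' --offset '[[0, 0, 0], [0, 0, 0], [0, 0, 0], [0, 0, 0], [0, 0, 0], [0, 0, 0], [0, 0, 0], [0, 0, 0]]' --hand '[0, 0, 0, 0, 0, 0, 0, 0]'

```text
time_s: 19.75
tcp_pos: [0.5674, -0.0789, 0.095]
tcp_rot: [0.836, 0.549, -0.004, -0.002]
ft_force: [-16.5, 2.4, 15.6]
grip_width: 0.171
```

```bash
python3 ang.py; python3 - <<'E'
from look import *
S=snap('scene','s10');D=snap('side','d10')
a=cv2.imread('pics/s10.png')[130:370,110:430];a=cv2.resize(a,(400,300));b=cv2.imread('pics/d10.png')[140:440,190:490];b=cv2.resize(b,(390,293));b=cv2.copyMakeBorder(b,0,7,0,0,0);cv2.imwrite('pics/s10c.png',cv2.hconcat([a,b]))
E
```

```text
radius 0.10869799359847876 joint est 0.747839215907842 arm dir 67.05196917410792 tool x 66.60103453617566 z 0.09501342683631982 Ftool [ -4.41882767 -16.22368729 -15.47553897] T [0.58412187 3.28880397 0.0907314 ] w 0.17125616764260168 19.75
```

View pics/s10c.png

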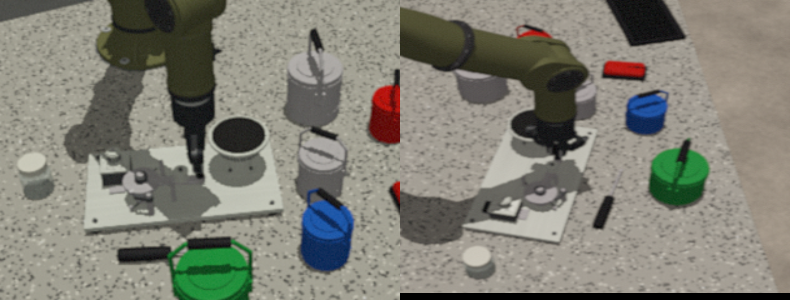

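The canister stands upright and clear of both the unit and the arm. The jar, mouse and screwdriver look unmoved, and the tensioner is steady on its stop. I hand the job in.

```bash
python3 -c "
from station import ctrl
print(ctrl.finish_job())"; python3 ang.py
```

```text
the job is handed in; nothing more can be done
None
the job is handed in; nothing more can be done
```

The canister is off the turntable and standing on the bench, and I handed the job in with the gripper still holding the tensioner arm on its back stop. No verdict is reported on handing in.

- **Canister:** I lifted the small steel one by its handle and lowered it to the bench at about (0.63, 0.15) until contact showed, then opened the jaws gently. It stands upright, clear of the unit and the arm, about 0.28 m from the unit's origin.
- **Tensioner:** I gripped the black grip and moved it along its arc past the click. At the stop, a further 1.6 mm of push gave no motion and the reaction rose from about 12 N to 18 N. After 0.8 s of holding, the arm angle read about 0.748 rad (from my own estimate of the pivot position) with about 16 N of reaction along the push.
- **Other items:** the jar, mouse and screwdriver look unmoved in the last pictures, judged by eye rather than measured. The robot's clock was at about 20 s of the 48 s allowed.
- **Disagreements:**
  - The gripper read 12–14 mm on the 14–16 mm parts it held, a small offset.
  - My radius about the pivot came out at 108.7 mm against the stated 110 mm.
  - The arm settled with about 15 N upward on the tool, because the height stayed about 2 mm off after the jaws closed on the grip.

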